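# Strip the stamp plate from its jig

### The arm

A 6-joint arm with a two-finger parallel gripper is mounted at the origin on the work surface. World frame = base frame: x ahead of the robot, y to its left, z up, the work surface at z = 0. Lengths are in m, angles in rad, forces in N, time in s.
With the tool pointing down it reaches from about 0.325 to 0.775 m from the base axis. Payload 5.5 kg.
Tool frame: the origin (TCP) lies at the very end of the fingers, on their centre line; the grasp point (between the pads) lies 19 mm behind it; z points along the fingers, y is the line along which they close (so a half turn about z gives the same grasp; the last joint's range is limited). The gripper opens to 85 mm and grips with 20 to 120 N. Pads are 22 mm wide; open, the fingers measure 114 mm over their backs; the gripper's body (76 mm by 85 mm) begins 54 mm behind the grasp point. The pads swing forward as they close: fully open they stand 13 mm farther back than shut.
Start: joints at [1.272, 0.091, 1.231, -0, 1.82, -0.057], TCP at [0.144, 0.583, 0.231] pointing down, gripper open.
Joint ranges: [-2.87, 2.87], [-0.86, 2.18], [0.17, 2.46], [-1.51, 4.65], [0.06, 2.69], [-2.65, 2.65]. Speed limits (rad/s): [2.57, 2.57, 3.01, 3.14, 3.14, 3.14].

### API

Orientations are given as a unit quaternion [x, y, z, w].
In Python, from cell import get_obs, camera, camera_info, finish_job gives the robot as it stands.
- The arm moves only by the tool drive_tool, never from a script. Its argument "moves" is a list of rows, each a list of 7 numbers: the shift along the tool's x, y, z each as a share of 0.05 m, from -1 to 1, then the turn, a rotation vector about the tool's x, y, z each as a share of 8 degrees, from -1 to 1, then the opening, from -1 (shut) to 1 (fully open). A call has exactly 8 rows; each row shifts and turns the commanded pose from where the row before left it, along the tool's axes as they then stand; what a row does not reach is not made up. A row lasts 1/8 s, in which the tool goes at most 62.5 mm and 10.7 degrees, less where a joint would pass 70% of its speed; a pose out of reach is approached as far as the arm can. A call with a number of a shift or a turn outside -1 to 1 is refused whole. A call with a gripper value outside its range is refused whole. The fingers move at their own pace and stop on an object; "squeeze" is the grip in N (left out, the last holds). Time passes only in rows, so rows that do not move let the fingers close, or fill a call up. It gives the time, the measured TCP pose, the force, the opening and the grip force at its end, in the units of the state.
- get_obs(): the state, without advancing time (a new reading comes with each control period).
- camera(name): name is "scene" or "top"; returns the picture (420x560x3 uint8, blue, green, red); there is no depth.
- camera_info(name): a dict with "fx", "fy", "cx", "cy" (pixels), "pose" (4x4, takes a point from camera to world coordinates). Camera axes: x right, y down, z forward; pixel columns grow to the right and rows downward; lengths in m; the calibration is good to about 2 mm. A picture is of the moment at which its call begins. camera_info takes no time and is no camera call.
- finish_job(): hands the job in; it is judged then, once.
The state is a dict: "time": time; "qpos": joint angles; "joint_velocities": joint speeds; "joint_torque": joint torques, N m; "eef_pos": TCP position; "orientation": TCP orientation; "ft_force": force on the tool from outside, world axes, zero at the start; "torque": the same for the moment, N m; "finger_gap": opening from 0.0 (shut) to 1.0 (fully open); "finger_force": force on a finger pad.
Only numpy, scipy, OpenCV 4.12 (cv2) and the standard library are available. Lean on these libraries where they do the work, as an engineer would, in place of code of your own. Each camera call takes 0.05 s, during which the arm holds its last target. There are 200 camera calls.

### The job

Strip the stamping jig: turn the locked wing nut until its slot lines up with the cross pin in the stud and lift it off, then take off the spacer, then the frosted stamp plate, one at a time in that order. Stand the nut and the spacer the way up they were, flat on the floor of the wooden tray and side by side, and lay the plate gently, flat and stamp side up, wholly on the grey felt mat. Do not disturb the other stamps, ink pads, glue bottle and leather disc.

Things in the scene. Friction and masses are not known exactly. Their poses are not given: they have to be found in the camera images.
- jig: dark wooden jig board, fixed. Origin on the table under its stud's axis; x along the board's long side, yaw within 0.4 rad of 0. Board x = -55 to +125 mm, y = +-55 mm, top at 18 mm; riser on it 26 mm wide (y), x = -15 to +95 mm, top at 40 mm. Upright steel stud, 10 mm thick, top at 96 mm.
- stud_top (a point): centre of the stud's top end, 96 mm above the table; axes as the jig's
- pin (a point): middle of the 5 mm thick cross pin through the stud, 89.5 mm above the table; the pin lies along the jig's x and reaches 9 mm either side of the stud's axis. The nut must be turned so that its slot lies along this pin (within about 0.2 rad, either way round) before it can lift
- nut: dark steel quarter-turn wing nut, 70 g, topmost. Origin: centre of underside, z up. Base 40 (x) x 38 (y) x 10 mm with a 14 mm bore and a slot 9 x 27 mm through it along its own x. Starts on the spacer (underside at 74 mm), 3 mm free height under the pin, turned +0.6 to +1.4 rad (counterclockwise from above) from jig x. Not threaded: turns freely without rising.
- nut_grip (a point): between the nut's two flat upright wings, 26 mm above its underside. Wings 20 mm wide along nut x; outer faces at y = +18 and -18 mm (36 mm apart: the grasp), inner faces at +-13 mm; from 10 to 36 mm above the underside
- spacer: aluminium ring, 40 mm outer diameter, 27 mm hole, 22 mm high, 60 g; starts on the plate under the nut (underside at 52 mm). Origin at the centre of its underside; it looks the same either way up.
- spacer_mid (a point): middle of the spacer, on its axis, 11 mm above its underside
- plate: pale frosted acrylic plate (near white) 130 (x) x 50 (y) x 12 mm, 110 g, balanced near its middle. Origin: centre of underside, z up. 27 mm hole at x = -45 mm takes the stud. Starts lying loose on the riser (underside at 40 mm) along jig x; its long sides overhang the riser by 12 mm, 22 mm above the board, so it can be gripped across its width at its middle.
- plate_hole_end (a point): on the plate's underside, centre line, 5 mm inside the end by the hole (x = -60 mm)
- plate_stamp_end (a point): on the plate's underside, centre line, 5 mm inside the stamp's end (x = +60 mm). The brick-red rubber stamp, 50 x 34 mm, is on the plate's top from x = +7 to +57 mm, up to 19 mm above the underside
- tray: dark wooden open tray, fixed, outside 222 mm (x) by 142 mm (y) by 28 mm high, walls 6 mm, floor top at 6 mm. Origin at the centre of its underside. To the left or right of the jig, it and the mat in either place. A small stamp stands in its +x end; the rest is free.
- mat: grey felt mat, fixed, 220 mm (x) by 180 mm (y), 6 mm thick. Origin at the centre of its underside; empty.
- stamp_tray: small bystander stamp, 28 x 28 x 19 mm, standing in the tray near the tray's +x end (about 78 to 86 mm from its centre); leave it be
- stamp_near: bystander stamp on a pale block, 60 x 40 x 17 mm, on the table on the robot's side of the board
- ink_a: bystander ink pad, 45 x 45 x 19 mm, on the table on the robot's side of the board
- ink_b: bystander ink pad, 45 x 45 x 19 mm, on the table beyond the left (+y) place
- glue: bystander glue bottle, 38 mm in diameter, 95 mm tall, on the table beyond the right (-y) place
- leather: bystander leather disc, 90 mm in diameter, 6 mm thick, flat on the table beyond the board
Not all that is in view belongs to the job. Leave any orange or pink look-alike of the jig alone. There is more than one size of the nut; the job needs the smaller.

How it is judged:
On the way, in this order (a step that is already met when the one before it is completed fails the run):
1. the nut's underside is above the stud's top, while the spacer still sits on the stud (not lifted by more than 9 mm) (z of nut in the frame of stud_top above 0.001 m and z of spacer_mid in the frame of stud_top below -0.024 m and horizontal distance between spacer_mid and stud_top below 0.02 m), for 0.1 s.
2. the spacer's underside is above the stud's top, while the plate still sits on the stud (not lifted by more than 8 mm) (z of spacer_mid in the frame of stud_top above 0.012 m and z of plate in the frame of stud_top below -0.048 m), for 0.1 s.
3. the plate is lifted above the stud's top (z of plate in the frame of stud_top above 0.001 m), for 0.1 s.
At the end, for the whole second after the job is handed in: nut and spacer flat on the tray's floor (within 4 mm; nut upright within 0.15 rad), centres 34 mm or more apart; plate flat on the mat (within 4 mm, 0.1 rad), stamp side up, the middles of both ends not beyond the mat's edge; all released and still (x of nut in the frame of tray between -0.1 and 0.1 m and y of nut in the frame of tray between -0.06 and 0.06 m and z of nut in the frame of tray between 0.003 and 0.01 m and angle between nut's own z axis and vertical below 0.15 rad and x of spacer_mid in the frame of tray between -0.1 and 0.1 m and y of spacer_mid in the frame of tray between -0.06 and 0.06 m and z of spacer_mid in the frame of tray between 0.013 and 0.021 m and horizontal distance between nut and spacer above 0.034 m and x of plate_hole_end in the frame of mat between -0.115 and 0.115 m and y of plate_hole_end in the frame of mat between -0.095 and 0.095 m and z of plate_hole_end in the frame of mat between 0.003 and 0.01 m and x of plate_stamp_end in the frame of mat between -0.115 and 0.115 m and y of plate_stamp_end in the frame of mat between -0.095 and 0.095 m and z of plate_stamp_end in the frame of mat between 0.003 and 0.01 m and angle between plate's own z axis and vertical below 0.1 rad and linear speed of each of nut, spacer, plate below 0.02 m/s); the robot touches nothing.
It fails at once if a bystander is moved by more than 30 mm (distance of any of stamp_tray, stamp_near, ink_a, ink_b, glue, leather from where it was at the start of the episode above 0.03 m).
It fails at once if the plate strikes or is pressed on the mat with more than 30 N (contact force between plate and mat above 30 N).
It fails at once if the plate is dropped or slammed: it moves faster than 0.4 m/s within 24 mm above the mat (a fall of 8 mm or more) (linear speed of plate above 0.4 m/s and z of plate in the frame of mat below 0.03 m and horizontal distance between plate and mat below 0.12 m).
It also fails if it takes over 72 s, if anything falls off the work surface, if the arm or the gripper's body presses on something with over 40 N, if the wrist force passes 120 N, or if a joint passes its speed limit or range.

## Working session

There is one attempt and no reset: what is moved stays moved. The work goes in short steps, Python scripts to look and compute and a tool call to move; the robot and the scene stay as the last step left them, time stands still between calls to the robot, and variables do not carry over. Pictures are saved under pics/ and viewed, at most 12 in all, crops included, and the job is handed in when it is done.

Besides the shell and the picture viewer there is one more tool, called after "Request:" as name([rows], argument=value, ...), one row to a line, values as JSON. drive_tool: Moves the arm, as the interface text tells. Shift numbers are shares of 0.05 m and turn numbers shares of 8 degrees, none past 1 either way. Its arguments: {"type":"object","properties":{"moves":{"type":"array"},"squeeze":{"type":"number"}},"required":["moves"]}

```bash
mkdir -p pics; python3 - <<'E'
from cell import *
import cv2
for n in("scene","top"):
    cv2.imwrite(f"pics/{n}0.png",camera(n)); i=camera_info(n); print(n,i["fx"],i["fy"],i["cx"],i["cy"]); print(i["pose"])
o=get_obs();print(o)
E
```

```text
scene 508.8835919568262 508.8835919568262 276.1033842808681 208.31267761595217
[[-0.59613241  0.44503432 -0.66825939  1.49869709]
 [ 0.8026905   0.34872482 -0.48381708  0.73895923]
 [ 0.01772342 -0.8248245  -0.56511098  0.95632795]
 [ 0.          0.          0.          1.        ]]
top 497.9958345668936 497.9958345668936 282.85951774805187 202.00084291119444
[[ 0.1302314  -0.96717102  0.21822008  0.20637427]
 [-0.99148222 -0.12740845  0.02702023 -0.01339106]
 [ 0.0016699  -0.21988021 -0.97552545  1.33703272]
 [ 0.          0.          0.          1.        ]]
{'time': 0.1, 'qpos': array([ 1.27230663e+00,  9.17792892e-02,  1.23179380e+00,  3.73588402e-05,
        1.81979413e+00, -5.67382394e-02]), 'joint_velocities': array([ 0.00023479, -0.00058276, -0.0042488 , -0.00133923, -0.00257388,
       -0.00095475]), 'joint_torque': array([ 1.53005956e-03, -4.60214531e+01, -4.19220114e+01, -2.72833868e-04,
        1.06244281e-02, -1.34020667e-05]), 'eef_pos': array([0.14357796, 0.5823016 , 0.2302505 ]), 'orientation': array([ 1.20576992e-01,  9.92703582e-01, -8.70126210e-04, -1.74589328e-04]), 'ft_force': array([-0.33305073, -0.56398461,  0.04594963]), 'torque': array([ 0.00180327, -0.03427504, -0.02265199]), 'finger_force': 0.0, 'finger_gap': 0.9974515413167755}
```

View pics/scene0.png

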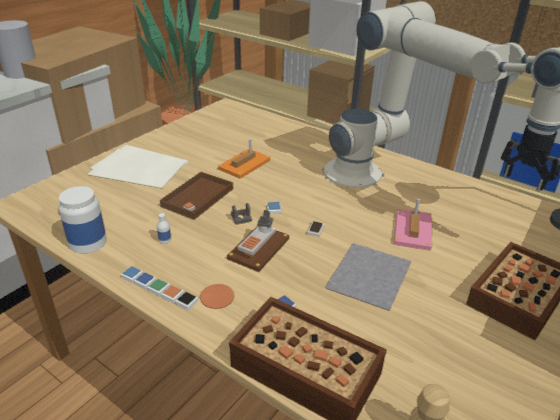

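View pics/top0.png

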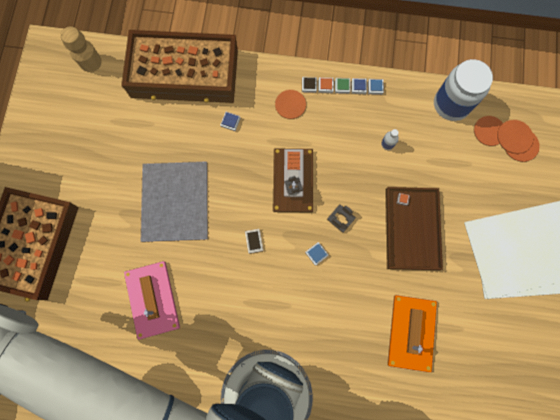

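The top picture shows the dark jig at (293,180), the mat at (175,202) and the tray at (413,228), with a small stamp in the tray at (403,199). There are two nuts. The one at (293,186) sits on the jig's stud, and a bigger loose one lies on the table at (342,218). The one on the stud fits the description. The orange and pink jigs are look-alikes.

```bash
python3 - <<'E'
import cv2
im=cv2.imread("pics/top0.png")
a=cv2.resize(im[140:235,265:365],None,fx=6,fy=6,interpolation=cv2.INTER_CUBIC)
cv2.imwrite("pics/jigtop.png",a)
im=cv2.imread("pics/scene0.png")
a=cv2.resize(im[195:275,215:315],None,fx=7,fy=7,interpolation=cv2.INTER_CUBIC)
cv2.imwrite("pics/jigscene.png",a)
E
```

```text
(no output)
```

View pics/jigtop.png

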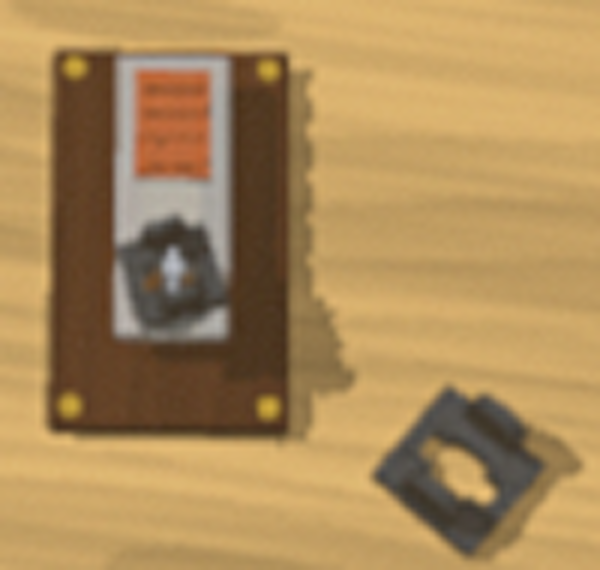

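View pics/jigscene.png

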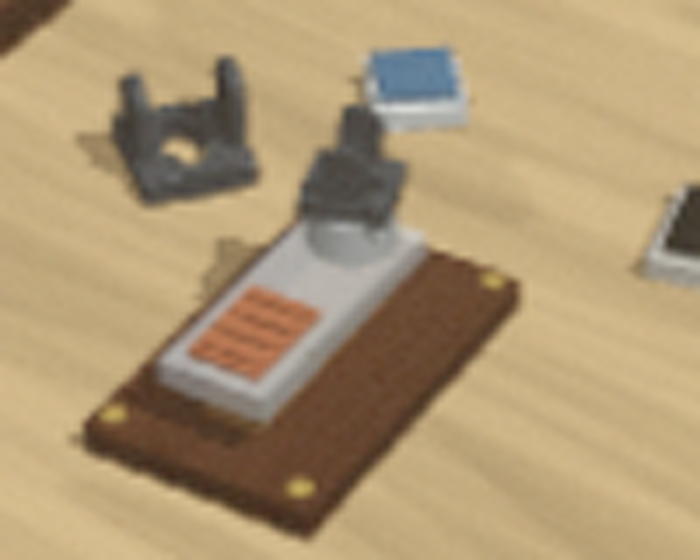

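The enlarged crops confirm it: the nut on the dark jig's stud is the smaller one, sitting on the silver spacer and pale plate. The loose nut at (342,218) is larger. Next I'll work out the poses and fit the nut's yaw by silhouette.

```bash
cat > h.py <<'E'
import numpy as np, cv2
from cell import *
def proj(n,P):
    i=camera_info(n);T=np.array(i["pose"]);q=(np.atleast_2d(P)-T[:3,3])@T[:3,:3]
    return np.c_[i["fx"]*q[:,0]/q[:,2]+i["cx"],i["fy"]*q[:,1]/q[:,2]+i["cy"]]
def unproj(n,uv,z):
    i=camera_info(n);T=np.array(i["pose"]);uv=np.atleast_2d(uv)
    d=np.c_[(uv[:,0]-i["cx"])/i["fx"],(uv[:,1]-i["cy"])/i["fy"],np.ones(len(uv))]@T[:3,:3].T
    return T[:3,3]+d*((z-T[2,3])/d[:,2])[:,None]
def box(x0,x1,y0,y1,z0,z1): return np.array([[x,y,z] for x in(x0,x1) for y in(y0,y1) for z in(z0,z1)],float)
def place(P,x,y,z,a):
    c,s=np.cos(a),np.sin(a); return P@np.array([[c,s,0],[-s,c,0],[0,0,1]])+[x,y,z]
NUT=[box(-.02,.02,-.019,.019,0,.01),box(-.01,.01,.013,.018,.01,.036),box(-.01,.01,-.018,-.013,.01,.036)]
def sil(n,parts,pose,shape,k=4):
    m=np.zeros((shape[0]*k,shape[1]*k),np.uint8)
    for b in parts:
        cv2.fillConvexPoly(m,cv2.convexHull(np.round((proj(n,place(b,*pose))+.5)*k-.5).astype(np.int32)),1)
    return m
E
cat > fit.py <<'E'
from h import *
from scipy.optimize import minimize
I={n:cv2.imread(f"pics/{n}0.png") for n in("top","scene")}
c=lambda p:(np.array(p)+.5)/6-.5+[265,140]
for nm,p,z in(("board",[(53,50),(289,52),(290,423),(52,423)],.018),("plate",[(115,55),(230,55),(230,334),(115,334)],.052)):
    w=unproj("top",c(p),z)[:,:2]; d=w[0]+w[1]-w[2]-w[3]
    print(nm,w.mean(0).round(4),"yaw",np.arctan2(d[1],d[0]).round(3),"len",np.hypot(*d/2).round(4),"wid",np.hypot(*(w[0]+w[3]-w[1]-w[2])/2).round(4))
def colour(n,lo,hi,roi):
    pass
for n,p,z in(("top",[(143,163),(207,162),(208,240),(141,241)],.006),("top",[(387,188),(439,188),(442,269),(387,269)],.028)):
    w=unproj(n,p,z)[:,:2]; d=w[0]+w[1]-w[2]-w[3]
    print(w.mean(0).round(4),"yaw",np.arctan2(d[1],d[0]).round(3),"len",np.hypot(*d/2).round(4),"wid",np.hypot(*(w[0]+w[3]-w[1]-w[2])/2).round(4))
# jig refine: matte of board via colour, both cameras
E
python3 fit.py
```

```text
board [0.5702 0.0039] yaw 0.126 len 0.1762 wid 0.1084
plate [0.58   0.0052] yaw 0.126 len 0.1296 wid 0.0514
[0.4687 0.3176] yaw 0.172 len 0.2193 wid 0.1792
[ 0.475  -0.3321] yaw 0.091 len 0.2188 wid 0.1426
```

```bash
cat > nutfit.py <<'E'
from h import *
k=4
M={}
for n,(u,v) in(("top",(293,183)),("scene",(265,220))):
    im=cv2.resize(cv2.imread(f"pics/{n}0.png"),None,fx=k,fy=k,interpolation=cv2.INTER_CUBIC).astype(int)
    m=((im.max(2)<125)&(im.max(2)-im.min(2)<28)).astype(np.uint8)
    w=np.zeros_like(m); w[(v-16)*k:(v+16)*k,(u-15)*k:(u+15)*k]=1
    M[n]=m*w
res=[]
for a in np.arange(0,np.pi,.05):
  best=max(((lambda s:sum((S&M[n]).sum()/ (S|M[n]).sum() for n,S in s))([(n,sil(n,NUT,(.5353+dx,-.0005+dy,.074,a),(420,560))) for n in M]),dx,dy) for dx in(-.002,0,.002) for dy in(-.002,0,.002))
  res.append((best[0],a-.126,*best[1:]))
res.sort(reverse=True)
print(np.round(res[:12],3))
out=[]
for n,(u,v) in(("top",(293,183)),("scene",(265,220))):
  im=cv2.resize(cv2.imread(f"pics/{n}0.png")[v-20:v+20,u-20:u+20],None,fx=7,fy=7,interpolation=cv2.INTER_CUBIC)
  row=[im]
  for r in (res[0][1]+.126,):
    j=im.copy()
    for b in NUT:
      q=(proj(n,place(b,.5353,-.0005,.074,r))-[u-20,v-20]+.5)*7
      cv2.polylines(j,[cv2.convexHull(q.astype(np.int32))],True,(0,0,255),1)
    row.append(j)
  out.append(np.hstack(row))
cv2.imwrite("pics/nutfit.png",np.vstack(out))
E
python3 nutfit.py
```

```text
Traceback (most recent call last):
  File "nutfit.py", line 11, in <module>
    best=max(((lambda s:sum((S&M[n]).sum()/ (S|M[n]).sum() for n,S in s))([(n,sil(n,NUT,(.5353+dx,-.0005+dy,.074,a),(420,560))) for n in M]),dx,dy) for dx in(-.002,0,.002) for dy in(-.002,0,.002))
  File "nutfit.py", line 11, in <genexpr>
    best=max(((lambda s:sum((S&M[n]).sum()/ (S|M[n]).sum() for n,S in s))([(n,sil(n,NUT,(.5353+dx,-.0005+dy,.074,a),(420,560))) for n in M]),dx,dy) for dx in(-.002,0,.002) for dy in(-.002,0,.002))
                                                                              ~~~^^^^^^^^^^^^^^^^^^^^^^^^^^^^^^^^^^^^^^^^^^^^^
  File "h.py", line 17, in sil
    cv2.fillConvexPoly(m,cv2.convexHull(np.round((proj(n,place(b,*pose))+.5)*k-.5).astype(np.int32)),1)
                                                  ~~~~^^^^^^^^^^^^^^^^^^
  File "h.py", line 4, in proj
    i=camera_info(n);T=np.array(i["pose"]);q=(np.atleast_2d(P)-T[:3,3])@T[:3,:3]
ValueError: time passes only in moves, steps and waits
```

```bash
sed -i 's/^from cell import \*/from cell import *\nfrom functools import lru_cache\ncamera_info=lru_cache(camera_info)/' h.py; python3 nutfit.py
```

```text
[[ 1.460e+00  1.924e+00 -2.000e-03  0.000e+00]
 [ 1.458e+00  1.874e+00 -2.000e-03  0.000e+00]
 [ 1.456e+00  1.974e+00 -2.000e-03  0.000e+00]
 [ 1.444e+00  1.824e+00 -2.000e-03  0.000e+00]
 [ 1.437e+00  2.024e+00  0.000e+00  2.000e-03]
 [ 1.417e+00  2.074e+00  0.000e+00  2.000e-03]
 [ 1.415e+00  1.774e+00  0.000e+00  0.000e+00]
 [ 1.392e+00  1.724e+00  0.000e+00  2.000e-03]
 [ 1.389e+00  2.124e+00 -2.000e-03  0.000e+00]
 [ 1.372e+00  2.174e+00 -2.000e-03  2.000e-03]
 [ 1.358e+00  1.674e+00  0.000e+00  0.000e+00]
 [ 1.347e+00  2.224e+00 -2.000e-03  2.000e-03]]
```

View pics/nutfit.png

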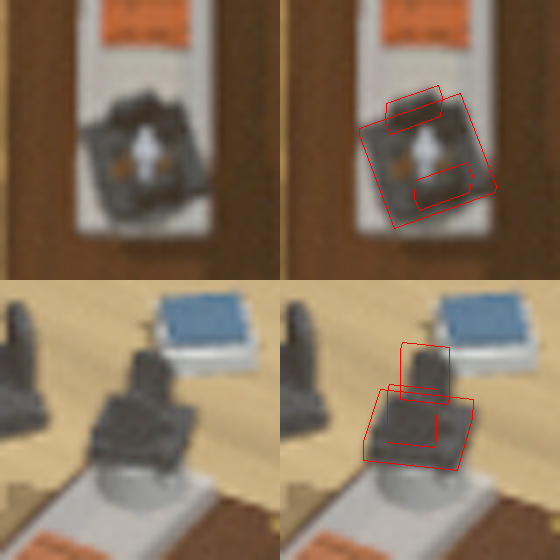

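The fit shows the nut's wings at about 1.88 rad from jig x, which is the same as −1.25 rad, so the shortest turn to line up is about +1.26 rad counterclockwise. The upper wing is at crop pixel (135,105). The estimated positions are:

| Item | x (m) | y (m) | Yaw (rad) |
|---|---|---|---|
| Stud | 0.5353 | -0.0005 | 0.126 |
| Mat | 0.469 | 0.318 | 0.17 |
| Tray | 0.475 | -0.332 | 0.09 |

I'll write a small planner that prints rows for the moves.

```bash
cat > plan.py <<'E'
# plan.py x y z tool_y_angle nrows : rows to go there from the measured pose, tool pointing down
import sys, numpy as np
from scipy.spatial.transform import Rotation as R
from cell import get_obs
x,y,z,a=map(float,sys.argv[1:5]);n=int(sys.argv[5])
o=get_obs();p=np.array(o["eef_pos"]);q=R.from_quat(o["orientation"])
ay=lambda r:np.arctan2(*r.as_matrix()[1::-1,1])
down=lambda a:R.from_matrix(np.c_[[np.sin(a),-np.cos(a),0],[np.cos(a),np.sin(a),0],[0,0,-1]])
a0=ay(q);da=(a-a0+np.pi/2)%np.pi-np.pi/2   # tool y modulo half a turn
if len(sys.argv)>6: da+=float(sys.argv[6])*np.pi
g=down(a0+da);d=np.array([x,y,z])-p;rv=(q.inv()*g).as_rotvec()/n;
print("t",round(o["time"],2),"yang",round(a0,3),"da",round(da,3),"q6",round(o["qpos"][5],2))
for i in range(n):
    s=q.inv().apply(d/n)/.05; print([float(v) for v in np.r_[s,np.degrees(rv)/8].round(2)]); q=q*R.from_rotvec(rv)
E
python3 plan.py .5353 -.0005 .16 .435 16
```

```text
Traceback (most recent call last):
  File "plan.py", line 11, in <module>
    g=down(a0+da);d=np.array([x,y,z])-p;rv=(q.inv()*g).as_rotvec()/n;
  File "plan.py", line 8, in <lambda>
    down=lambda a:R.from_matrix(np.c_[[np.sin(a),-np.cos(a),0],[np.cos(a),np.sin(a),0],[0,0,-1]])
                  ~~~~~~~~~~~~~^^^^^^^^^^^^^^^^^^^^^^^^^^^^^^^^^^^^^^^^^^^^^^^^^^^^^^^^^^^^^^^^^^
  File "scipy/spatial/transform/_rotation.pyx", line 1143, in scipy.spatial.transform._rotation.Rotation.from_matrix
ValueError: Non-positive determinant (left-handed or null coordinate frame) in rotation matrix 0: [[ 0.4214104   0.90687004  0.        ]
 [-0.90687004  0.4214104   0.        ]
 [ 0.          0.         -1.        ]].
```

```bash
sed -i 's/\[np.sin(a),-np.cos(a),0\]/[-np.sin(a),np.cos(a),0]/' plan.py; python3 plan.py .5353 -.0005 .16 .435 16
```

```text
t 0.1 yang 1.329 da -0.894 q6 -0.06
[-0.65, -0.59, 0.09, -0.0, 0.0, 0.4]
[-0.68, -0.55, 0.09, -0.0, 0.0, 0.4]
[-0.71, -0.51, 0.09, -0.0, 0.0, 0.4]
[-0.74, -0.47, 0.09, -0.0, 0.0, 0.4]
[-0.76, -0.43, 0.09, -0.0, 0.0, 0.4]
[-0.79, -0.39, 0.09, -0.0, 0.0, 0.4]
[-0.81, -0.34, 0.09, -0.0, 0.0, 0.4]
[-0.83, -0.3, 0.09, -0.0, 0.0, 0.4]
[-0.84, -0.25, 0.09, -0.0, 0.0, 0.4]
[-0.85, -0.2, 0.09, -0.0, 0.0, 0.4]
[-0.86, -0.16, 0.09, -0.0, 0.0, 0.4]
[-0.87, -0.11, 0.09, -0.0, 0.0, 0.4]
[-0.88, -0.06, 0.09, -0.0, 0.0, 0.4]
[-0.88, -0.01, 0.09, -0.0, 0.0, 0.4]
[-0.88, 0.04, 0.09, -0.0, 0.0, 0.4]
[-0.87, 0.09, 0.09, -0.0, 0.0, 0.4]
```

Request:
drive_tool([
  [-0.65, -0.59, 0.09, 0, 0, 0.4, 1],
  [-0.68, -0.55, 0.09, 0, 0, 0.4, 1],
  [-0.71, -0.51, 0.09, 0, 0, 0.4, 1],
  [-0.74, -0.47, 0.09, 0, 0, 0.4, 1],
  [-0.76, -0.43, 0.09, 0, 0, 0.4, 1],
  [-0.79, -0.39, 0.09, 0, 0, 0.4, 1],
  [-0.81, -0.34, 0.09, 0, 0, 0.4, 1],
  [-0.83, -0.3, 0.09, 0, 0, 0.4, 1],
], squeeze=35)

```text
time: 1.1
eef_pos: [0.3402, 0.2902, 0.1947]
orientation: [0.338, 0.941, -0.0, -0.0]
ft_force: [0.4, -0.1, 0.4]
finger_gap: 1.001
finger_force: 0.0
```

Request:
drive_tool([
  [-0.84, -0.25, 0.09, 0, 0, 0.4, 1],
  [-0.85, -0.2, 0.09, 0, 0, 0.4, 1],
  [-0.86, -0.16, 0.09, 0, 0, 0.4, 1],
  [-0.87, -0.11, 0.09, 0, 0, 0.4, 1],
  [-0.88, -0.06, 0.09, 0, 0, 0.4, 1],
  [-0.88, -0.01, 0.09, 0, 0, 0.4, 1],
  [-0.88, 0.04, 0.09, 0, 0, 0.4, 1],
  [-0.87, 0.09, 0.09, 0, 0, 0.4, 1],
])

```text
time: 2.1
eef_pos: [0.536, -0.0011, 0.1586]
orientation: [0.539, 0.843, -0.0, -0.0]
ft_force: [1.4, 1.3, 0.6]
finger_gap: 1.0
finger_force: 0.0
```

Request:
drive_tool([
  [0, 0, 0, 0, 0, 0, 1],
  [0, 0, 0, 0, 0, 0, 1],
  [0, 0, 0, 0, 0, 0, 1],
  [0, 0, 0, 0, 0, 0, 1],
  [0, 0, 0, 0, 0, 0, 1],
  [0, 0, 0, 0, 0, 0, 1],
  [0, 0, 0, 0, 0, 0, 1],
  [0, 0, 0, 0, 0, 0, 1],
])

```text
time: 3.1
eef_pos: [0.5355, 0.0003, 0.1592]
orientation: [0.538, 0.843, -0.0, -0.0]
ft_force: [-1.1, -0.2, -0.2]
finger_gap: 1.004
finger_force: 0.0
```

```bash
python3 plan.py .5353 -.0005 .088 .435 8; python3 - <<'E'
from cell import *
import cv2,numpy as np
a=camera("scene")[150:270,205:325];b=camera("top")[120:240,235:355]
cv2.imwrite("pics/near1.png",cv2.resize(np.hstack([a,b]),None,fx=3.3,fy=3.3,interpolation=cv2.INTER_CUBIC))
E
```

```text
t 3.1 yang 0.435 da -0.0 q6 -0.5
[-0.0, -0.0, 0.18, -0.0, -0.0, 0.0]
[-0.0, -0.0, 0.18, -0.0, -0.0, 0.0]
[-0.0, -0.0, 0.18, -0.0, -0.0, 0.0]
[-0.0, -0.0, 0.18, -0.0, -0.0, 0.0]
[-0.0, -0.0, 0.18, -0.0, -0.0, 0.0]
[-0.0, -0.0, 0.18, -0.0, -0.0, 0.0]
[-0.0, -0.0, 0.18, -0.0, -0.0, 0.0]
[-0.0, -0.0, 0.18, -0.0, -0.0, 0.0]
```

View pics/near1.png

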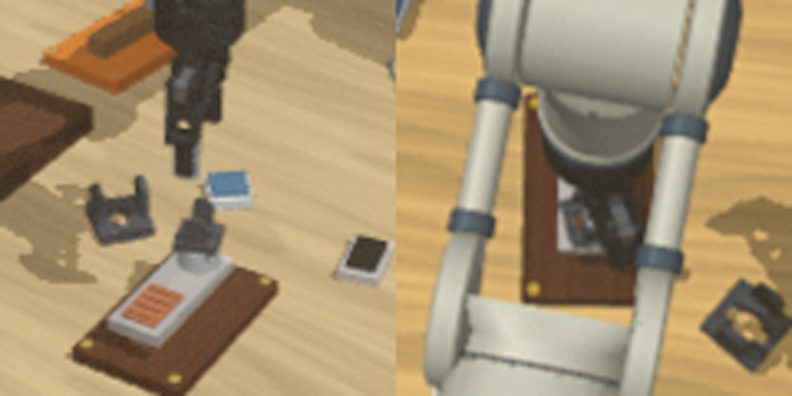

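The gripper is above the nut with its fingers in line with the scene view. The near fingertip is at crop (187,170) and the nut at (203,225). I'll descend and close.

Request:
drive_tool([
  [0, 0, 0.18, 0, 0, 0, 1],
  [0, 0, 0.18, 0, 0, 0, 1],
  [0, 0, 0.18, 0, 0, 0, 1],
  [0, 0, 0.18, 0, 0, 0, 1],
  [0, 0, 0.18, 0, 0, 0, 1],
  [0, 0, 0.18, 0, 0, 0, 1],
  [0, 0, 0.18, 0, 0, 0, 1],
  [0, 0, 0.17, 0, 0, 0, 1],
])

```text
time: 4.2
eef_pos: [0.5355, 0.0003, 0.0872]
orientation: [0.538, 0.843, -0.0, -0.0]
ft_force: [-0.1, 0.1, -0.2]
finger_gap: 1.001
finger_force: 0.0
```

Request:
drive_tool([
  [0, 0, 0, 0, 0, 0, -1],
  [0, 0, 0, 0, 0, 0, -1],
  [0, 0, 0, 0, 0, 0, -1],
  [0, 0, 0, 0, 0, 0, -1],
  [0, 0, 0, 0, 0, 0, -1],
  [0, 0, 0, 0, 0, 0, -1],
  [0, 0, 0, 0, 0, 0, -1],
  [0, 0, 0, 0, 0, 0, -1],
])

```text
time: 5.2
eef_pos: [0.5359, 0.0002, 0.0885]
orientation: [0.538, 0.843, 0.0, 0.001]
ft_force: [-0.2, 0.6, 5.8]
finger_gap: 0.411
finger_force: 37.8
```

Gripped: 0.411 of 85 mm is about 35 mm, which matches the 36 mm across the wings. Next, 72.3° counterclockwise, which is negative about tool z.

Request:
drive_tool([
  [0, 0, -0.03, 0, 0, 0, -1],
  [0, 0, 0, 0, 0, -0.6, -1],
  [0, 0, 0, 0, 0, -0.6, -1],
  [0, 0, 0, 0, 0, -0.6, -1],
  [0, 0, 0, 0, 0, -0.6, -1],
  [0, 0, 0, 0, 0, -0.6, -1],
  [0, 0, 0, 0, 0, -0.6, -1],
  [0, 0, 0, 0, 0, -0.6, -1],
])

```text
time: 6.2
eef_pos: [0.5349, 0.0003, 0.0885]
orientation: [0.27, 0.963, -0.0, -0.001]
ft_force: [-0.9, -0.1, 0.9]
finger_gap: 0.412
finger_force: 37.4
```

Request:
drive_tool([
  [0, 0, 0, 0, 0, -0.7, -1],
  [0, 0, 0, 0, 0, -0.7, -1],
  [0, 0, 0, 0, 0, -0.7, -1],
  [0, 0, 0, 0, 0, -0.7, -1],
  [0, 0, 0, 0, 0, -0.7, -1],
  [0, 0, 0, 0, 0, -0.7, -1],
  [0, 0, 0, 0, 0, -0.64, -1],
  [0, 0, 0, 0, 0, 0, -1],
])

```text
time: 7.2
eef_pos: [0.5351, 0.0003, 0.0886]
orientation: [-0.063, 0.998, 0.0, -0.001]
ft_force: [-0.0, -0.6, 0.0]
finger_gap: 0.413
finger_force: 37.2
```

```bash
python3 plan.py .5355 -.0001 .1 1.697 1; python3 - <<'E'
from cell import *
import cv2,numpy as np
a=camera("scene")[170:250,215:315];o=get_obs();print(o["ft_force"],o["torque"],o["finger_gap"])
cv2.imwrite("pics/turned.png",cv2.resize(a,None,fx=6,fy=6,interpolation=cv2.INTER_CUBIC))
E
```

```text
t 7.2 yang 1.697 da 0.0 q6 -1.76
[-0.01, -0.01, -0.23, 0.0, -0.01, -0.0]
[-0.12680959  0.13048394 -0.65980974] [-0.02761813 -0.01520358 -0.00434878] 0.4128439644018119
```

View pics/turned.png

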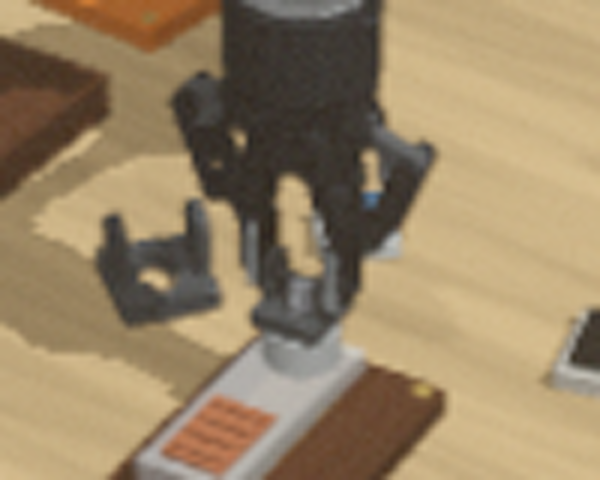

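The wings at (262,290) and (335,290) now stand either side of the stud at (300,290), and the slot lies along the jig. Lifting gently.

Request:
drive_tool([
  [0, 0, -0.08, 0, 0, 0, -1],
  [0, 0, -0.08, 0, 0, 0, -1],
  [0, 0, -0.08, 0, 0, 0, -1],
  [0, 0, -0.1, 0, 0, 0, -1],
  [0, 0, -0.1, 0, 0, 0, -1],
  [0, 0, -0.1, 0, 0, 0, -1],
  [0, 0, -0.1, 0, 0, 0, -1],
  [0, 0, -0.1, 0, 0, 0, -1],
])

```text
time: 8.25
eef_pos: [0.5355, 0.0003, 0.1266]
orientation: [-0.063, 0.998, -0.0, 0.0]
ft_force: [0.4, -0.3, 0.0]
finger_gap: 0.409
finger_force: 37.1
```

The nut came off the stud with no force. Carrying it to the tray.

```bash
python3 plan.py .415 -.337 .14 1.661 10
```

```text
t 8.25 yang 1.698 da -0.037 q6 -1.76
[0.32, -0.64, -0.03, -0.0, 0.0, 0.03]
[0.32, -0.64, -0.03, -0.0, 0.0, 0.03]
[0.32, -0.64, -0.03, -0.0, 0.0, 0.03]
[0.32, -0.64, -0.03, -0.0, 0.0, 0.03]
[0.32, -0.64, -0.03, -0.0, 0.0, 0.03]
[0.31, -0.64, -0.03, -0.0, 0.0, 0.03]
[0.31, -0.65, -0.03, -0.0, 0.0, 0.03]
[0.31, -0.65, -0.03, -0.0, 0.0, 0.03]
[0.31, -0.65, -0.03, -0.0, 0.0, 0.03]
[0.3, -0.65, -0.03, -0.0, 0.0, 0.03]
```

Request:
drive_tool([
  [0.2, -0.4, -0.2, 0, 0, 0.03, -1],
  [0.4, -0.8, -0.06, 0, 0, 0.03, -1],
  [0.45, -0.9, 0, 0, 0, 0.03, -1],
  [0.45, -0.9, 0, 0, 0, 0.03, -1],
  [0.45, -0.9, 0, 0, 0, 0.03, -1],
  [0.45, -0.9, 0, 0, 0, 0.03, -1],
  [0.4, -0.8, 0, 0, 0, 0.03, -1],
  [0.2, -0.5, 0, 0, 0, 0.03, -1],
])

```text
time: 9.25
eef_pos: [0.4194, -0.3215, 0.1395]
orientation: [-0.046, 0.999, -0.0, -0.0]
ft_force: [0.2, 1.1, -1.0]
finger_gap: 0.408
finger_force: 37.1
```

```bash
python3 plan.py .415 -.337 .07 1.661 4
```

```text
t 9.25 yang 1.662 da -0.001 q6 -2.38
[0.03, -0.07, 0.35, -0.0, -0.0, 0.0]
[0.03, -0.07, 0.35, -0.0, -0.0, 0.0]
[0.03, -0.07, 0.35, -0.0, -0.0, 0.0]
[0.03, -0.07, 0.35, -0.0, -0.0, 0.0]
```

Request:
drive_tool([
  [0.03, -0.07, 0.4, 0, 0, 0, -1],
  [0.03, -0.07, 0.4, 0, 0, 0, -1],
  [0.03, -0.07, 0.4, 0, 0, 0, -1],
  [0.03, -0.07, 0.4, 0, 0, 0, -1],
  [0, 0, 0.3, 0, 0, 0, -1],
  [0, 0, 0.2, 0, 0, 0, -1],
  [0, 0, 0.1, 0, 0, 0, -1],
  [0, 0, 0.05, 0, 0, 0, -1],
])

```text
time: 10.25
eef_pos: [0.4161, -0.3342, 0.027]
orientation: [-0.047, 0.999, -0.0, 0.0]
ft_force: [-0.0, 0.9, 0.2]
finger_gap: 0.411
finger_force: 37.1
```

Request:
drive_tool([
  [0, 0, 0.03, 0, 0, 0, -1],
  [0, 0, 0.03, 0, 0, 0, -1],
  [0, 0, 0.03, 0, 0, 0, -1],
  [0, 0, 0.03, 0, 0, 0, -1],
  [0, 0, 0, 0, 0, 0, -1],
  [0, 0, 0, 0, 0, 0, -1],
  [0, 0, 0, 0, 0, 0, -1],
  [0, 0, 0, 0, 0, 0, -1],
])

```text
time: 11.25
eef_pos: [0.4159, -0.3341, 0.0208]
orientation: [-0.047, 0.999, 0.0, -0.0]
ft_force: [0.2, 0.1, -0.8]
finger_gap: 0.41
finger_force: 37.1
```

Request:
drive_tool([
  [0, 0, 0.02, 0, 0, 0, -1],
  [0, 0, 0, 0, 0, 0, -1],
  [0, 0, 0, 0, 0, 0, 0.3],
  [0, 0, 0, 0, 0, 0, 0.3],
  [0, 0, 0, 0, 0, 0, 0.3],
  [0, 0, 0, 0, 0, 0, 0.3],
  [0, 0, -0.2, 0, 0, 0, 0.3],
  [0, 0, -0.4, 0, 0, 0, 0.3],
])

```text
time: 12.25
eef_pos: [0.4155, -0.3338, 0.0501]
orientation: [-0.047, 0.999, 0.001, -0.001]
ft_force: [0.2, -0.0, 0.5]
finger_gap: 0.646
finger_force: 0.0
```

Request:
drive_tool([
  [0, 0, -0.6, 0, 0, 0, 0.3],
  [0, 0, -0.8, 0, 0, 0, 0.3],
  [0, 0, -0.6, 0, 0, 0, 0.3],
  [-0.4, 0.6, 0, 0, 0, 0, 0.3],
  [-0.5, 0.9, 0, 0, 0, 0, 0.3],
  [-0.5, 0.9, 0, 0, 0, 0, 0.3],
  [-0.5, 0.9, 0, 0, 0, 0, 0.3],
  [-0.5, 0.9, 0, 0, 0, 0, 0.3],
])

```text
time: 13.25
eef_pos: [0.5166, -0.1124, 0.152]
orientation: [-0.047, 0.999, -0.0, 0.001]
ft_force: [1.6, -0.6, 0.1]
finger_gap: 0.649
finger_force: 0.0
```

```bash
python3 plan.py .5355 .0003 .15 1.697 6
```

```text
t 13.25 yang 1.664 da 0.033 q6 -1.94
[-0.1, 0.37, 0.01, -0.0, 0.0, -0.04]
[-0.1, 0.37, 0.01, -0.0, 0.0, -0.04]
[-0.1, 0.37, 0.01, -0.0, 0.0, -0.04]
[-0.1, 0.37, 0.01, -0.0, 0.0, -0.04]
[-0.11, 0.37, 0.01, -0.0, 0.0, -0.04]
[-0.11, 0.37, 0.01, -0.0, 0.0, -0.04]
```

Request:
drive_tool([
  [-0.1, 0.37, 0.01, 0, 0, -0.04, 0.4],
  [-0.1, 0.37, 0.01, 0, 0, -0.04, 0.4],
  [-0.1, 0.37, 0.01, 0, 0, -0.04, 0.4],
  [-0.1, 0.37, 0.01, 0, 0, -0.04, 0.4],
  [-0.11, 0.37, 0.01, 0, 0, -0.04, 0.4],
  [-0.11, 0.37, 0.01, 0, 0, -0.04, 0.4],
  [0, 0, 0, 0, 0, 0, 0.4],
  [0, 0, 0, 0, 0, 0, 0.4],
])

```text
time: 14.25
eef_pos: [0.5347, -0.0003, 0.1467]
orientation: [-0.063, 0.998, -0.0, -0.0]
ft_force: [0.4, -0.5, -0.9]
finger_gap: 0.698
finger_force: 0.0
```

```bash
python3 plan.py .5355 0 .057 1.697 6;python3 - <<'E'
from cell import *
import cv2,numpy as np
b=camera("top")[130:280,370:460];a=camera("scene")[165:290,150:325]
f=lambda i,k:cv2.resize(i,None,fx=k,fy=k,interpolation=cv2.INTER_CUBIC)
a=f(a,3);b=f(b,375/150);cv2.imwrite("pics/nutplaced.png",np.hstack([a,b]))
E
```

```text
t 14.25 yang 1.698 da -0.001 q6 -1.76
[-0.0, 0.0, 0.3, -0.0, -0.0, 0.0]
[-0.0, 0.0, 0.3, -0.0, -0.0, 0.0]
[-0.0, 0.0, 0.3, -0.0, -0.0, 0.0]
[-0.0, 0.0, 0.3, -0.0, -0.0, 0.0]
[-0.0, 0.0, 0.3, -0.0, -0.0, 0.0]
[-0.0, 0.0, 0.3, -0.0, -0.0, 0.0]
```

View pics/nutplaced.png

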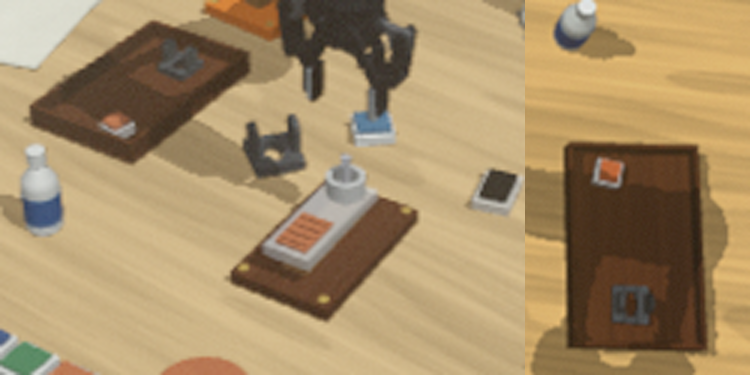

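The nut stands upright in the tray at right-crop (632,303), and the spacer is still on the stud at (345,183). Going down for the spacer.

Request:
drive_tool([
  [0, 0, 0.3, 0, 0, 0, 0.4],
  [0, 0, 0.3, 0, 0, 0, 0.4],
  [0, 0, 0.3, 0, 0, 0, 0.4],
  [0, 0, 0.3, 0, 0, 0, 0.4],
  [0, 0, 0.3, 0, 0, 0, 0.4],
  [0, 0, 0.2, 0, 0, 0, 0.4],
  [0, 0, 0.08, 0, 0, 0, 0.4],
  [0, 0, 0, 0, 0, 0, 0.4],
])

```text
time: 15.35
eef_pos: [0.5348, -0.0001, 0.0578]
orientation: [-0.063, 0.998, -0.0, 0.0]
ft_force: [-0.5, -0.4, -0.5]
finger_gap: 0.695
finger_force: 0.0
```

Request:
drive_tool([
  [0, 0, 0, 0, 0, 0, -1],
  [0, 0, 0, 0, 0, 0, -1],
  [0, 0, 0, 0, 0, 0, -1],
  [0, 0, 0, 0, 0, 0, -1],
  [0, 0, 0, 0, 0, 0, -1],
  [0, 0, 0, 0, 0, 0, -1],
  [0, 0, -0.04, 0, 0, 0, -1],
  [0, 0, -0.04, 0, 0, 0, -1],
])

```text
time: 16.35
eef_pos: [0.5342, -0.0002, 0.0611]
orientation: [-0.063, 0.998, 0.0, -0.001]
ft_force: [0.3, -0.3, -0.3]
finger_gap: 0.445
finger_force: 35.2
```

Request:
drive_tool([
  [0, 0, -0.08, 0, 0, 0, -1],
  [0, 0, -0.1, 0, 0, 0, -1],
  [0, 0, -0.16, 0, 0, 0, -1],
  [0, 0, -0.2, 0, 0, 0, -1],
  [0, 0, -0.2, 0, 0, 0, -1],
  [0, 0, -0.2, 0, 0, 0, -1],
  [0, 0, -0.2, 0, 0, 0, -1],
  [0, 0, -0.2, 0, 0, 0, -1],
])

```text
time: 17.35
eef_pos: [0.5347, -0.0002, 0.1295]
orientation: [-0.063, 0.998, -0.0, 0.0]
ft_force: [-0.3, 0.4, -0.2]
finger_gap: 0.446
finger_force: 35.2
```

```bash
python3 plan.py .479 -.331 .135 1.661 8
```

```text
t 17.35 yang 1.698 da -0.037 q6 -1.76
[0.24, -0.8, -0.01, -0.0, 0.0, 0.03]
[0.24, -0.8, -0.01, -0.0, 0.0, 0.03]
[0.24, -0.8, -0.01, -0.0, 0.0, 0.03]
[0.23, -0.81, -0.01, -0.0, 0.0, 0.03]
[0.23, -0.81, -0.01, -0.0, 0.0, 0.03]
[0.22, -0.81, -0.01, -0.0, 0.0, 0.03]
[0.22, -0.81, -0.01, -0.0, 0.0, 0.03]
[0.22, -0.81, -0.01, -0.0, 0.0, 0.03]
```

Request:
drive_tool([
  [0.24, -0.8, -0.05, 0, 0, 0.03, -1],
  [0.24, -0.8, -0.05, 0, 0, 0.03, -1],
  [0.24, -0.8, 0, 0, 0, 0.03, -1],
  [0.23, -0.8, 0, 0, 0, 0.03, -1],
  [0.23, -0.8, 0, 0, 0, 0.03, -1],
  [0.22, -0.8, 0, 0, 0, 0.03, -1],
  [0.22, -0.8, 0, 0, 0, 0.03, -1],
  [0.22, -0.8, 0, 0, 0, 0.03, -1],
])

```text
time: 18.35
eef_pos: [0.4788, -0.3298, 0.1342]
orientation: [-0.047, 0.999, -0.0, 0.0]
ft_force: [0.2, 0.1, -0.5]
finger_gap: 0.445
finger_force: 35.3
```

Request:
drive_tool([
  [0, 0, 0.1, 0, 0, 0, -1],
  [0, 0, 0.4, 0, 0, 0, -1],
  [0, 0, 0.4, 0, 0, 0, -1],
  [0, 0, 0.4, 0, 0, 0, -1],
  [0, 0, 0.4, 0, 0, 0, -1],
  [0, 0, 0.3, 0, 0, 0, -1],
  [0, 0, 0.2, 0, 0, 0, -1],
  [0, 0, 0.05, 0, 0, 0, -1],
])

```text
time: 19.35
eef_pos: [0.4789, -0.3283, 0.0206]
orientation: [-0.047, 0.999, 0.0, -0.0]
ft_force: [-0.4, -0.3, -0.4]
finger_gap: 0.445
finger_force: 35.3
```

Request:
drive_tool([
  [0, 0, 0.05, 0, 0, 0, -1],
  [0, 0, 0.05, 0, 0, 0, -1],
  [0, 0, 0.03, 0, 0, 0, -1],
  [0, 0, 0.02, 0, 0, 0, -1],
  [0, 0, 0.02, 0, 0, 0, -1],
  [0, 0, 0, 0, 0, 0, -1],
  [0, 0, 0, 0, 0, 0, -1],
  [0, 0, 0, 0, 0, 0, -1],
])

```text
time: 20.35
eef_pos: [0.4792, -0.3285, 0.0129]
orientation: [-0.047, 0.999, -0.0, 0.0]
ft_force: [-0.0, 0.7, -0.4]
finger_gap: 0.446
finger_force: 35.4
```

Request:
drive_tool([
  [0, 0, 0.02, 0, 0, 0, -1],
  [0, 0, 0, 0, 0, 0, -1],
  [0, 0, 0, 0, 0, 0, -1],
  [0, 0, 0, 0, 0, 0, -1],
  [0, 0, 0, 0, 0, 0, 0.4],
  [0, 0, 0, 0, 0, 0, 0.4],
  [0, 0, 0, 0, 0, 0, 0.4],
  [0, 0, 0, 0, 0, 0, 0.4],
])

```text
time: 21.35
eef_pos: [0.4791, -0.3284, 0.0116]
orientation: [-0.047, 0.999, 0.0, -0.0]
ft_force: [-0.7, 0.3, 0.2]
finger_gap: 0.699
finger_force: 0.0
```

Request:
drive_tool([
  [0, 0, -0.2, 0, 0, 0, 0.4],
  [0, 0, -0.5, 0, 0, 0, 0.4],
  [0, 0, -0.7, 0, 0, 0, 0.4],
  [0, 0, -0.8, 0, 0, 0, 0.4],
  [0, 0, -0.6, 0, 0, 0, 0.4],
  [-0.3, 0.7, 0, 0, 0, 0, 0.6],
  [-0.4, 0.9, 0, 0, 0, 0, 0.6],
  [-0.4, 0.9, 0, 0, 0, 0, 0.6],
])

```text
time: 22.35
eef_pos: [0.5226, -0.1978, 0.1528]
orientation: [-0.046, 0.999, -0.0, 0.001]
ft_force: [0.3, -0.8, 0.9]
finger_gap: 0.799
finger_force: 0.0
```

```bash
python3 plan.py .5800 .0055 .15 1.697 6
```

```text
t 22.35 yang 1.663 da 0.034 q6 -2.09
[-0.25, 0.66, 0.01, -0.0, 0.0, -0.04]
[-0.26, 0.66, 0.01, -0.0, 0.0, -0.04]
[-0.26, 0.65, 0.01, -0.0, 0.0, -0.04]
[-0.26, 0.65, 0.01, -0.0, 0.0, -0.04]
[-0.27, 0.65, 0.01, -0.0, 0.0, -0.04]
[-0.27, 0.65, 0.01, -0.0, 0.0, -0.04]
```

Request:
drive_tool([
  [-0.25, 0.66, 0.01, 0, 0, -0.04, 0.7],
  [-0.26, 0.66, 0.01, 0, 0, -0.04, 0.7],
  [-0.26, 0.65, 0.01, 0, 0, -0.04, 0.7],
  [-0.26, 0.65, 0.01, 0, 0, -0.04, 0.7],
  [-0.27, 0.65, 0.01, 0, 0, -0.04, 0.7],
  [-0.27, 0.65, 0.01, 0, 0, -0.04, 0.7],
  [0, 0, 0, 0, 0, 0, 0.7],
  [0, 0, 0, 0, 0, 0, 0.7],
])

```text
time: 23.35
eef_pos: [0.5793, 0.004, 0.1493]
orientation: [-0.063, 0.998, -0.0, 0.0]
ft_force: [-0.1, 0.6, 0.1]
finger_gap: 0.849
finger_force: 0.0
```

```bash
python3 plan.py .5800 .0055 .038 1.697 6;python3 - <<'E'
from cell import *
import cv2,numpy as np
b=camera("top")[130:280,370:460];a=camera("scene")[165:290,150:325]
f=lambda i,k:cv2.resize(i,None,fx=k,fy=k,interpolation=cv2.INTER_CUBIC)
a=f(a,3);b=f(b,375/150);cv2.imwrite("pics/spplaced.png",np.hstack([a,b]))
E
```

```text
t 23.35 yang 1.698 da -0.001 q6 -1.75
[-0.0, 0.0, 0.37, -0.0, 0.0, 0.0]
[-0.0, 0.0, 0.37, -0.0, 0.0, 0.0]
[-0.0, 0.0, 0.37, -0.0, 0.0, 0.0]
[-0.0, 0.0, 0.37, -0.0, 0.0, 0.0]
[-0.0, 0.0, 0.37, -0.0, 0.0, 0.0]
[-0.0, 0.0, 0.37, -0.0, 0.0, 0.0]
```

View pics/spplaced.png

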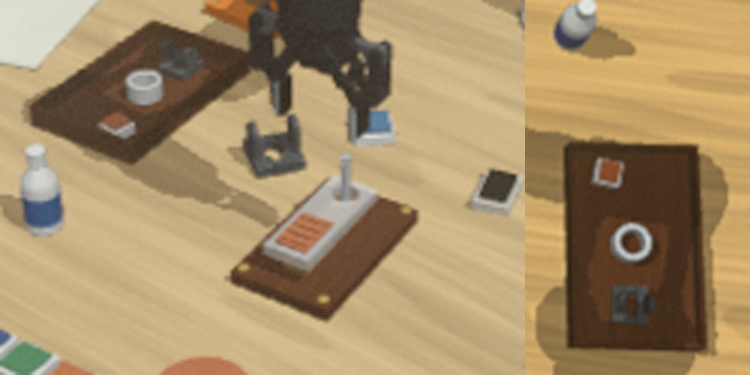

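The nut at (632,303) and the spacer at (632,242) are side by side in the tray, and the plate is still on the stud. Going down to grip the plate.

Request:
drive_tool([
  [0, 0.03, 0.4, 0, 0, 0, 0.7],
  [0, 0, 0.4, 0, 0, 0, 0.7],
  [0, 0, 0.4, 0, 0, 0, 0.7],
  [0, 0, 0.4, 0, 0, 0, 0.7],
  [0, 0, 0.3, 0, 0, 0, 0.7],
  [0, 0, 0.2, 0, 0, 0, 0.7],
  [0, 0, 0.1, 0, 0, 0, 0.7],
  [0, 0, 0.04, 0, 0, 0, 0.7],
])

```text
time: 24.45
eef_pos: [0.5794, 0.0059, 0.037]
orientation: [-0.063, 0.998, -0.0, 0.0]
ft_force: [-0.4, -0.2, 0.2]
finger_gap: 0.849
finger_force: 0.0
```

Request:
drive_tool([
  [0, 0, 0, 0, 0, 0, 0.3],
  [0, 0, 0, 0, 0, 0, 0.2],
  [0, 0, 0, 0, 0, 0, -1],
  [0, 0, 0, 0, 0, 0, -1],
  [0, 0, 0, 0, 0, 0, -1],
  [0, 0, 0, 0, 0, 0, -1],
  [0, 0, 0, 0, 0, 0, -1],
  [0, 0, 0, 0, 0, 0, -1],
], squeeze=50)

```text
time: 25.45
eef_pos: [0.5797, 0.0059, 0.0378]
orientation: [-0.063, 0.998, -0.0, 0.001]
ft_force: [-0.2, -0.2, 4.8]
finger_gap: 0.568
finger_force: 53.2
```

Gripped at 0.568, about 50 mm. Lifting straight up, slowly at first.

Request:
drive_tool([
  [0, 0, -0.04, 0, 0, 0, -1],
  [0, 0, -0.06, 0, 0, 0, -1],
  [0, 0, -0.1, 0, 0, 0, -1],
  [0, 0, -0.15, 0, 0, 0, -1],
  [0, 0, -0.2, 0, 0, 0, -1],
  [0, 0, -0.2, 0, 0, 0, -1],
  [0, 0, -0.2, 0, 0, 0, -1],
  [0, 0, -0.2, 0, 0, 0, -1],
])

```text
time: 26.45
eef_pos: [0.5792, 0.0059, 0.0952]
orientation: [-0.063, 0.998, -0.0, 0.0]
ft_force: [-1.2, -0.1, -2.0]
finger_gap: 0.572
finger_force: 52.6
```

Request:
drive_tool([
  [0, 0, -0.2, 0, 0, 0, -1],
  [0, 0, -0.2, 0, 0, 0, -1],
  [0, 0, -0.2, 0, 0, 0, -1],
  [0, 0, -0.1, 0, 0, 0, -1],
  [0, 0, 0, 0, 0, 0, -1],
  [0, 0, 0, 0, 0, 0, -1],
  [0, 0, 0, 0, 0, 0, -1],
  [0, 0, 0, 0, 0, 0, -1],
])

```text
time: 27.45
eef_pos: [0.579, 0.0059, 0.1289]
orientation: [-0.063, 0.998, 0.0, -0.0]
ft_force: [-0.7, 0.4, -1.1]
finger_gap: 0.569
finger_force: 52.6
```

```bash
python3 plan.py .469 .318 .13 1.743 10
```

```text
t 27.45 yang 1.698 da 0.045 q6 -1.75
[0.14, 0.65, -0.0, 0.0, -0.0, -0.03]
[0.14, 0.65, -0.0, 0.0, -0.0, -0.03]
[0.13, 0.65, -0.0, 0.0, -0.0, -0.03]
[0.13, 0.65, -0.0, 0.0, -0.0, -0.03]
[0.13, 0.65, -0.0, 0.0, -0.0, -0.03]
[0.12, 0.65, -0.0, 0.0, -0.0, -0.03]
[0.12, 0.65, -0.0, 0.0, -0.0, -0.03]
[0.12, 0.65, -0.0, 0.0, -0.0, -0.03]
[0.12, 0.65, -0.0, 0.0, -0.0, -0.03]
[0.11, 0.65, -0.0, 0.0, -0.0, -0.03]
```

Request:
drive_tool([
  [0.05, 0.3, 0, 0, 0, -0.03, -1],
  [0.1, 0.5, 0, 0, 0, -0.03, -1],
  [0.14, 0.65, 0, 0, 0, -0.03, -1],
  [0.13, 0.65, 0, 0, 0, -0.03, -1],
  [0.13, 0.65, 0, 0, 0, -0.03, -1],
  [0.12, 0.65, 0, 0, 0, -0.03, -1],
  [0.12, 0.65, 0, 0, 0, -0.03, -1],
  [0.12, 0.65, 0, 0, 0, -0.03, -1],
])

```text
time: 28.45
eef_pos: [0.4995, 0.2339, 0.1294]
orientation: [-0.081, 0.997, 0.0, 0.0]
ft_force: [0.4, 0.3, -1.2]
finger_gap: 0.57
finger_force: 52.6
```

Request:
drive_tool([
  [0.12, 0.65, 0, 0, 0, -0.03, -1],
  [0.12, 0.65, 0, 0, 0, -0.03, -1],
  [0.12, 0.5, 0.1, 0, 0, -0.03, -1],
  [0.1, 0.3, 0.2, 0, 0, 0, -1],
  [0, 0, 0.2, 0, 0, 0, -1],
  [0, 0, 0.2, 0, 0, 0, -1],
  [0, 0, 0.2, 0, 0, 0, -1],
  [0, 0, 0.1, 0, 0, 0, -1],
])

```text
time: 29.45
eef_pos: [0.4607, 0.331, 0.0781]
orientation: [-0.086, 0.996, -0.0, -0.001]
ft_force: [0.7, 0.0, -1.9]
finger_gap: 0.569
finger_force: 52.5
```

```bash
python3 plan.py .469 .318 .04 1.743 4; python3 - <<'E'
from cell import *
import cv2,numpy as np
b=camera("scene")[215:325,300:440]
cv2.imwrite("pics/overmat.png",cv2.resize(b,None,fx=5,fy=5,interpolation=cv2.INTER_CUBIC))
E
```

```text
t 29.45 yang 1.743 da 0.0 q6 -1.18
[-0.03, -0.07, 0.19, -0.0, -0.0, -0.0]
[-0.03, -0.07, 0.19, -0.0, -0.0, -0.0]
[-0.03, -0.07, 0.19, -0.0, -0.0, -0.0]
[-0.03, -0.07, 0.19, -0.0, -0.0, -0.0]
```

View pics/overmat.png

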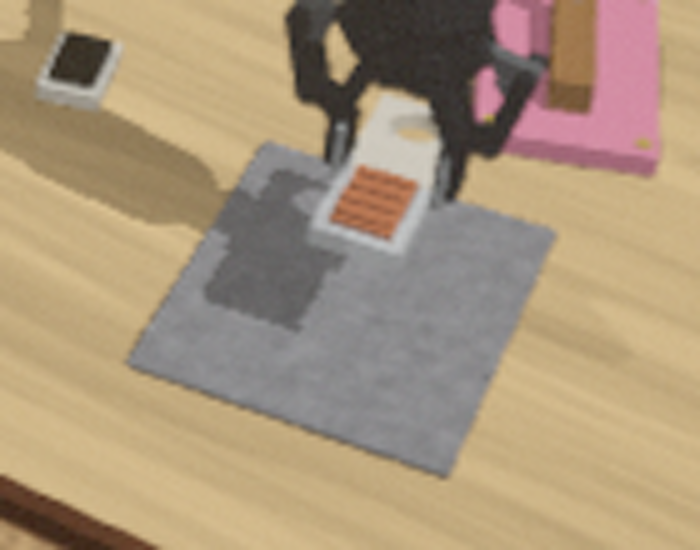

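The plate is level with the stamp up over the mat's robot-side half, plate end at (360,235). The mat runs from (265,145) to (450,475). I'll centre it and lower slowly.

Request:
drive_tool([
  [-0.03, -0.07, 0.1, 0, 0, 0, -1],
  [-0.03, -0.07, 0.2, 0, 0, 0, -1],
  [-0.03, -0.07, 0.25, 0, 0, 0, -1],
  [-0.03, -0.07, 0.25, 0, 0, 0, -1],
  [0, 0, 0.2, 0, 0, 0, -1],
  [0, 0, 0.15, 0, 0, 0, -1],
  [0, 0, 0.08, 0, 0, 0, -1],
  [0, 0, 0.04, 0, 0, 0, -1],
])

```text
time: 30.5
eef_pos: [0.469, 0.3192, 0.0158]
orientation: [-0.086, 0.996, 0.0, 0.0]
ft_force: [-0.4, 0.3, -0.8]
finger_gap: 0.569
finger_force: 52.5
```

Request:
drive_tool([
  [0, 0, 0.03, 0, 0, 0, -1],
  [0, 0, 0.03, 0, 0, 0, -1],
  [0, 0, 0.02, 0, 0, 0, -1],
  [0, 0, 0.02, 0, 0, 0, -1],
  [0, 0, 0, 0, 0, 0, -1],
  [0, 0, 0, 0, 0, 0, -1],
  [0, 0, 0, 0, 0, 0, -1],
  [0, 0, 0, 0, 0, 0, -1],
])

```text
time: 31.5
eef_pos: [0.469, 0.319, 0.0108]
orientation: [-0.086, 0.996, 0.0, 0.0]
ft_force: [0.2, 0.0, -1.0]
finger_gap: 0.57
finger_force: 52.5
```

Request:
drive_tool([
  [0, 0, 0.02, 0, 0, 0, -1],
  [0, 0, 0.02, 0, 0, 0, -1],
  [0, 0, 0.02, 0, 0, 0, -1],
  [0, 0, 0.02, 0, 0, 0, -1],
  [0, 0, 0, 0, 0, 0, -1],
  [0, 0, 0, 0, 0, 0, -1],
  [0, 0, 0, 0, 0, 0, -1],
  [0, 0, 0, 0, 0, 0, -1],
])

```text
time: 32.5
eef_pos: [0.469, 0.3191, 0.0068]
orientation: [-0.086, 0.996, 0.0, 0.0]
ft_force: [-0.3, -0.2, -0.9]
finger_gap: 0.569
finger_force: 52.5
```

Request:
drive_tool([
  [0, 0, 0.01, 0, 0, 0, -1],
  [0, 0, 0, 0, 0, 0, -1],
  [0, 0, 0.01, 0, 0, 0, -1],
  [0, 0, 0, 0, 0, 0, -1],
  [0, 0, 0.01, 0, 0, 0, -1],
  [0, 0, 0, 0, 0, 0, -1],
  [0, 0, 0, 0, 0, 0, -1],
  [0, 0, 0, 0, 0, 0, -1],
])

```text
time: 33.5
eef_pos: [0.469, 0.319, 0.0053]
orientation: [-0.086, 0.996, 0.0, 0.0]
ft_force: [0.4, 0.5, -0.7]
finger_gap: 0.572
finger_force: 52.5
```

Request:
drive_tool([
  [0, 0, 0.01, 0, 0, 0, -1],
  [0, 0, 0, 0, 0, 0, -1],
  [0, 0, 0.01, 0, 0, 0, -1],
  [0, 0, 0, 0, 0, 0, -1],
  [0, 0, 0.01, 0, 0, 0, -1],
  [0, 0, 0, 0, 0, 0, -1],
  [0, 0, 0, 0, 0, 0, -1],
  [0, 0, 0, 0, 0, 0, -1],
])

```text
time: 34.5
eef_pos: [0.469, 0.319, 0.0038]
orientation: [-0.086, 0.996, 0.0, 0.0]
ft_force: [0.6, 0.0, -0.4]
finger_gap: 0.576
finger_force: 52.6
```

Request:
drive_tool([
  [0, 0, 0, 0, 0, 0, 0.3],
  [0, 0, 0, 0, 0, 0, 0.5],
  [0, 0, 0, 0, 0, 0, 0.6],
  [0, 0, 0, 0, 0, 0, 0.6],
  [0, 0, 0, 0, 0, 0, 0.6],
  [0, 0, -0.1, 0, 0, 0, 0.6],
  [0, 0, -0.2, 0, 0, 0, 0.6],
  [0, 0, -0.4, 0, 0, 0, 0.6],
])

```text
time: 35.5
eef_pos: [0.4686, 0.3188, 0.0393]
orientation: [-0.086, 0.996, -0.0, -0.001]
ft_force: [0.7, -0.1, 0.0]
finger_gap: 0.796
finger_force: 0.0
```

Request:
drive_tool([
  [0, 0, -0.6, 0, 0, 0, 0.6],
  [0, 0, -0.8, 0, 0, 0, 0.6],
  [0, 0, -0.8, 0, 0, 0, 0.6],
  [0, 0, -0.8, 0, 0, 0, 0.6],
  [-0.1, -0.6, 0, 0, 0, 0, 0.6],
  [-0.1, -0.7, 0, 0, 0, 0, 0.6],
  [-0.1, -0.7, 0, 0, 0, 0, 0.6],
  [-0.1, -0.7, 0, 0, 0, 0, 0.6],
])

```text
time: 36.5
eef_pos: [0.5123, 0.1885, 0.1908]
orientation: [-0.086, 0.996, 0.0, 0.001]
ft_force: [-0.5, -0.5, 1.0]
finger_gap: 0.803
finger_force: 0.0
```

```bash
python3 - <<'E'
from cell import *
import cv2,numpy as np
a=camera("scene")[160:335,140:440]
cv2.imwrite("pics/final.png",cv2.resize(a,None,fx=2.6,fy=2.6,interpolation=cv2.INTER_CUBIC))
E
```

```text
(no output)
```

View pics/final.png

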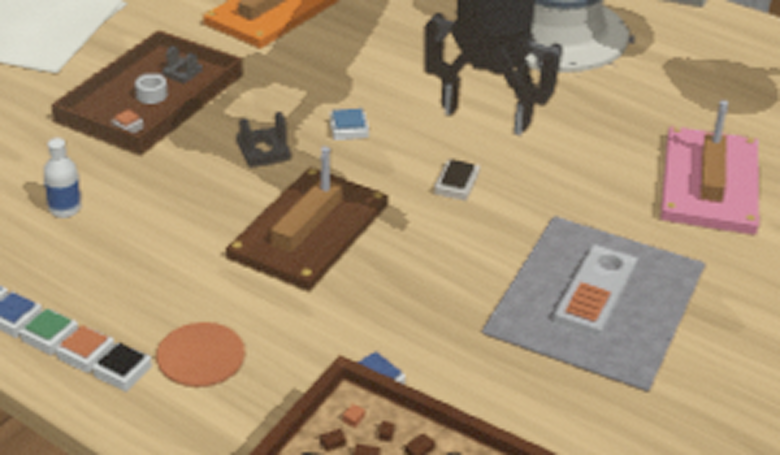

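The plate lies flat with the stamp up in the middle of the mat at (597,285). The nut at (182,65) and the spacer at (150,88) are in the tray, and the bystanders are where they were.

Request:
drive_tool([
  [0, 0, 0, 0, 0, 0, 0.6],
  [0, 0, 0, 0, 0, 0, 0.6],
  [0, 0, 0, 0, 0, 0, 0.6],
  [0, 0, 0, 0, 0, 0, 0.6],
  [0, 0, 0, 0, 0, 0, 0.6],
  [0, 0, 0, 0, 0, 0, 0.6],
  [0, 0, 0, 0, 0, 0, 0.6],
  [0, 0, 0, 0, 0, 0, 0.6],
])

```text
time: 37.55
eef_pos: [0.5119, 0.1895, 0.1887]
orientation: [-0.086, 0.996, -0.0, -0.0]
ft_force: [0.2, 1.1, 0.3]
finger_gap: 0.797
finger_force: 0.0
```

```bash
python3 -c "
from cell import *
print(finish_job())"
```

```text
the job is handed in; nothing more can be done
None
```

I stripped the jig in order and handed the job in at 37.6 s: nut and spacer stand side by side in the tray, the plate lies stamp side up on the mat, and no bystander looks moved in the last picture; `finish_job()` gave no verdict.

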